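# Complete the row of sample jars

## Robot

A 6-joint arm with a two-finger parallel gripper is mounted at the origin on the work surface. World frame = base frame: x ahead of the robot, y to its left, z up, the work surface at z = 0. Lengths are in mm, angles in rad, forces in N, time in s.
With the tool pointing down it reaches from about 275 to 1000 mm from the base axis. Payload 8.4 kg.
Tool frame: the origin (TCP) lies at the very end of the fingers, on their centre line; the grasp point (between the pads) lies 19 mm behind it; z points along the fingers, y is the line along which they close (so a half turn about z gives the same grasp; the last joint's range is limited). The gripper opens to 85 mm and grips with 20 to 120 N. Pads are 22 mm wide; open, the fingers measure 114 mm over their backs; the gripper's body (76 mm by 85 mm) begins 54 mm behind the grasp point. The pads swing forward as they close: fully open they stand 13 mm farther back than shut.
Start: joints at [1.114, 0.353, 1.633, -0, 1.155, -0.002], TCP at [274.551, 561.471, 231.281] pointing down, gripper open.
Joint ranges: [-2.63, 2.63], [-0.92, 2.1], [0.06, 2.66], [-1.3, 4.44], [0, 2.69], [-3.02, 3.02]. Speed limits (rad/s): [2.22, 2.22, 2.79, 3.14, 3.14, 3.14].

## Interface

Orientations are given as [roll, pitch, yaw] about the fixed x, y, z axes, in that order (R = Rz(yaw) Ry(pitch) Rx(roll)).
In Python, from rig import telemetry, imaging, r gives the robot as it stands. The module is installed in compiled form; this text tells all that it offers.
- The arm moves only by the tool step_arm, never from a script. Its argument "moves" is a list of rows, each a list of 3 entries, a list of its own where there are three numbers: the turn, a rotation vector about the tool's x, y, z scaled (see below), then the shift along the tool's x, y, z scaled (see below), then the opening, from -1 (shut) to 1 (fully open). A call has 1 to 8 rows; each row is the pose to reach, as a shift and turn from the pose commanded when the call began, along the tool's axes at that moment; what a row does not reach only later rows make up. The controller multiplies each number of a shift by 200 mm and each number of a turn by 45 degrees. A row lasts 1/10 s, in which the tool goes at most 50 mm and 8.59 degrees, less where a joint would pass 70% of its speed; a pose out of reach is approached as far as the arm can. A call with a number of a shift or a turn outside -1 to 1 is refused whole. A call with a gripper value outside its range is refused whole. The fingers move at their own pace and stop on an object; "squeeze" is the grip in N (left out, the last holds). Time passes only in rows, so rows that repeat a pose let the fingers close. It gives the time, the measured TCP pose, the force, the opening and the grip force at its end, in the units of the state.
- telemetry.sense(): the state, without advancing time (a new reading comes with each control period).
- imaging.grab_frame(name): name is "side" or "top" or "wrist"; returns the picture (480x640x3 uint8, red, green, blue); there is no depth.
- imaging.calibration(name): a dict with "fx", "fy", "cx", "cy" (pixels), "dist_coeffs" ([k1, k2, p1, p2, k3] as OpenCV has them; the pictures are not rectified), "cam_to_world" (4x4, takes a point from camera to world coordinates). Camera axes: x right, y up, looking along -z (the intrinsics and any distortion apply to the point x, -y, -z); pixel columns grow to the right and rows downward; lengths in mm; the calibration is good to about 2 mm. A picture is of the moment at which its call begins: read the wrist's pose just before it. calibration takes no time and is no camera call; for the wrist camera it gives the pose at the moment of the call.
- r.sign_off(): hands the job in; it is judged then, once.
Trained networks look in the newest picture that a camera, given by its name, has taken for a name from the list of things; names that differ only in an ending like _2 or _b are one class to them, and where a whole thing is asked for, a point or a joint stands for the part that bears it (a point fixed in the world has none). Each returns a list of dicts, best first, with "conf" (0 to 1); they miss things now and then, are a little off and sometimes report something else, mostly with a low value. They report only what shows in the picture. A call takes as long as a camera call. They do not tell look-alikes from the thing itself.
- imaging.recognise(camera, name): "extent" ([left, top, width, height] in pixels, round what is visible of it).
- imaging.mark_of(camera, name): "xy" ([column, row] in pixels: a listed point, or the origin of a listed thing).
The state is a dict: "clock": time; "qpos": joint angles; "qvel": joint speeds; "joint_efforts": joint torques, N m; "eef_pos": TCP position; "tcp_rot": TCP orientation; "contact_force": force on the tool from outside, world axes, zero at the start; "wrist_torque": the same for the moment, N m; "opening": opening from 0.0 (shut) to 1.0 (fully open); "grasp_force": force on a finger pad.
Only numpy, scipy, OpenCV 4.12 (cv2) and the standard library are available. Lean on these libraries where they do the work, as an engineer would, in place of code of your own. Each camera call takes 0.05 s, during which the arm holds its last target. There are 200 camera calls.

## Task

Two sample jars stand out of line on the robot's side of the row. With the fingertips, gently push each of them along the table into its own empty place in the row, between that place's printed lines and right up against the aluminium stop bar. Do not pinch, lift or tip the jars, and leave the jars already in the row and everything else where they are.

Things in the scene. Friction and masses are not known exactly. Their poses are not given: they have to be found in the camera images.
- stop: fixed straight aluminium bar, 460 mm long (its y), 20 thick, 30 high; origin on the table at the middle of its robot-side face, x axis square into the bar, away from the robot. In front of that face a flat paper strip (no obstacle) has five places, 85 mm apart along y, third at y = 0, parted by black lines 85 mm long. Three places hold a jar against the bar, two are empty
- place_a: an empty place in the row: a black dot, 12 mm across, on the paper between two printed lines. Origin at the dot on the table, 28 mm in front of the bar face: where the centre of a jar belongs when it touches the bar; axes parallel to the stop's (x into the bar, y along it). Any two of the five places may be the empty ones
- place_b: the other empty place, exactly like place_a; either stray jar may go to either place
- stray_a: amber sample jar with a white lid, 56 mm diameter at the body (up to 36 mm high), lid 50 mm diameter, 54 mm high in all, 100 to 210 g; origin at the centre of its underside; one of the two jars out of line, to be pushed; starts on the robot's right (-y). It slides on its flat bottom with friction of about 0.5 to 2 N
- stray_b: amber sample jar with a white lid, 56 mm diameter at the body (up to 36 mm high), lid 50 mm diameter, 54 mm high in all, 100 to 210 g; origin at the centre of its underside; the other jar out of line, to be pushed; starts on the robot's left (+y)
- row_a: amber sample jar with a white lid, 56 mm diameter at the body (up to 36 mm high), lid 50 mm diameter, 54 mm high in all, 100 to 210 g; origin at the centre of its underside; stands already in the row against the bar; loose, leave it alone
- row_b: amber sample jar with a white lid, 56 mm diameter at the body (up to 36 mm high), lid 50 mm diameter, 54 mm high in all, 100 to 210 g; origin at the centre of its underside; stands already in the row against the bar; loose, leave it alone
- row_c: amber sample jar with a white lid, 56 mm diameter at the body (up to 36 mm high), lid 50 mm diameter, 54 mm high in all, 100 to 210 g; origin at the centre of its underside; stands already in the row against the bar; loose, leave it alone
- vial: small amber vial, 24 mm diameter, 45 mm high, loose, between the stray jars and nearer the robot; origin under its centre; leave it alone
- beaker: clear open beaker, 76 mm diameter at the rim, 95 mm high, loose, at the right; origin under its centre; leave it alone
- bottle: white closed bottle with a red cap, 64 mm diameter, 160 mm high, loose, at the left; origin under its centre; leave it alone
- spoon: round metal spoon with a wooden handle, lying flat, 160 mm long along its x, loose, at the left; leave it alone
- pen: grey pen lying flat, 140 mm long along its x, 12 mm high, loose, at the right; origin under its middle; leave it alone
Mind the look-alikes: they are no part of the job. What is shaped like the stray_b but brown or turquoise is not meant.

How it is judged (in metres and radians):
At the end, for the whole second after the job is handed in: each stray jar stands upright and still on the table in a different empty place: its side within 6 mm of the bar's face and its centre within 15 mm of the middle of the place along the bar (so between the lines); the three jars of the row are within 12 mm of where they stood (((x of stray_a in the frame of place_a above -0.006 m and y of stray_a in the frame of place_a between -0.015 and 0.015 m and x of stray_b in the frame of place_b above -0.006 m and y of stray_b in the frame of place_b between -0.015 and 0.015 m) or (x of stray_a in the frame of place_b above -0.006 m and y of stray_a in the frame of place_b between -0.015 and 0.015 m and x of stray_b in the frame of place_a above -0.006 m and y of stray_b in the frame of place_a between -0.015 and 0.015 m)) and angle between each of stray_a, stray_b's own z axis and vertical below 0.1 rad and height (world z) of each of stray_a, stray_b below 0.004 m and linear speed of each of stray_a, stray_b below 0.01 m/s and distance of each of row_a, row_b, row_c from where it was at the start of the episode below 0.012 m); the robot touches nothing.
It fails at once if a stray jar is lifted or carried instead of pushed along the table (6 mm) (height (world z) of any of stray_a, stray_b above 0.006 m).
It fails at once if a stray jar is tipped (0.35 rad) (angle between any of stray_a, stray_b's own z axis and vertical above 0.35 rad).
It fails at once if a stray jar is pinched or pushed hard (over 30 N) (contact force between the fingers and stray_a above 30 N or contact force between the fingers and stray_b above 30 N).
It fails at once if a jar already in the row is disturbed (over 12 mm) (distance of any of row_a, row_b, row_c from where it was at the start of the episode above 0.012 m).
It fails at once if another thing on the table is disturbed (over 20 mm) (distance of any of vial, beaker, bottle, spoon, pen from where it was at the start of the episode above 0.02 m).
It also fails if it takes over 72 s, if anything falls off the work surface, if the arm or the gripper's body presses on something with over 40 N, if the wrist force passes 120 N, or if a joint passes its speed limit or range.

## Working session

There is one attempt and no reset: what is moved stays moved. The work goes in short steps, Python scripts to look and compute and a tool call to move; the robot and the scene stay as the last step left them, time stands still between calls to the robot, and variables do not carry over. Pictures are saved under pics/ and viewed, at most 10 in all, crops included, and the job is handed in when it is done.

Besides the shell and the picture viewer there is one more tool, called in YAML: its name, and indented under it one key for each argument. step_arm: Moves the arm, as the interface text tells. Its arguments: {"type":"object","properties":{"moves":{"type":"array"},"squeeze":{"type":"number"}},"required":["moves"]}

```bash
mkdir -p pics; cat > h.py <<'E'
import numpy as np, cv2
from rig import telemetry, imaging, r
def ray(cal,px):
    K=np.array([[cal['fx'],0,cal['cx']],[0,cal['fy'],cal['cy']],[0,0,1.]])
    u=cv2.undistortPoints(np.array([[px]],float),K,np.array(cal['dist_coeffs'],float))[0,0]
    T=np.array(cal['cam_to_world']); return T[:3,3], T[:3,:3]@np.array([u[0],-u[1],-1])
def onz(cal,px,z=0):
    o,d=ray(cal,px); return (o+d*(z-o[2])/d[2])
def pix(cal,P):
    K=np.array([[cal['fx'],0,cal['cx']],[0,cal['fy'],cal['cy']],[0,0,1.]])
    T=np.array(cal['cam_to_world']); p=(np.atleast_2d(P)-T[:3,3])@T[:3,:3]; p=p*[1,-1,-1]
    return cv2.projectPoints(p,np.zeros(3),np.zeros(3),K,np.array(cal['dist_coeffs'],float))[0][:,0]
def save(n,f): 
    im=imaging.grab_frame(n); cv2.imwrite('pics/'+f,im[:,:,::-1]); return im
E
python3 - <<'E'
from h import *
print(telemetry.sense())
for n in('top','side'):
    save(n,n+'0.png'); cal=imaging.calibration(n); print(n,np.round(cal['cam_to_world'],3).tolist(),cal['fx'])
    for t in('stray_a','place_a','stop','vial','beaker','bottle','spoon','pen'):
        for f in (imaging.mark_of,imaging.recognise):
            for d in f(n,t):
                if 'xy' in d: print(t,np.round(d['xy'],1),round(d['conf'],2),np.round(onz(cal,d['xy'])))
                else: print('  box',t,np.round(d['extent']),round(d['conf'],2))
E
```

```text
{'clock': 0.0, 'qpos': array([ 1.11360097e+00,  3.53626864e-01,  1.63410442e+00,  3.44832246e-05,
        1.15520204e+00, -2.37827231e-03]), 'qvel': array([-5.42255371e-04,  9.64533115e-05, -3.34782591e-05,  7.04423053e-04,
       -1.63039875e-03, -6.65810138e-04]), 'joint_efforts': array([-4.57595925e-04, -6.05263495e+01, -3.42062581e+01,  3.09356892e-05,
        9.29452654e-03, -1.23116749e-05]), 'eef_pos': array([274.33725122, 561.06331275, 230.58768576]), 'tcp_rot': array([-3.14025206e+00, -3.47175973e-05,  2.68676160e+00]), 'contact_force': array([-0.90129375, -0.43975225,  0.47693017]), 'wrist_torque': array([-0.00052714, -0.02705281,  0.02914695]), 'grasp_force': 0.0, 'opening': 1.003223175994716}
top [[-0.018, 0.982, -0.186, 269.65], [-1.0, -0.021, -0.017, -11.057], [-0.021, 0.186, 0.982, 1336.511], [0.0, 0.0, 0.0, 1.0]] 573.3665848555563
stray_a [205.5 262.4] 0.9 [474. 296.   0.]
stray_a [264.1 262. ] 0.67 [472. 157.   0.]
stray_a [268.9 315.9] 0.65 [345. 145.   0.]
stray_a [408.7 255.1] 0.6 [ 481. -185.    0.]
  box stray_a [251. 250.  27.  26.] 0.95
  box stray_a [253. 304
[... 1305 characters left out ...]
.  41.] 0.66
  box stray_a [461. 278.  44.  63.] 0.42
  box place_a [346. 270.  28.  38.] 0.73
  box place_a [265. 258.   6.  22.] 0.7
stop [348.4 227.4] 0.89 [658.  51.   0.]
  box stop [284. 190. 138. 100.] 0.79
  box stop [231. 141.  29.  57.] 0.73
vial [269.9 277.2] 0.52 [376. -10.   0.]
  box vial [370. 347.  33.  60.] 0.2
beaker [475.3 332.9] 0.9 [ 583. -404.    0.]
  box beaker [459. 279.  48.  65.] 0.87
bottle [243.9 189.4] 0.97 [561. 428.   0.]
  box bottle [232. 138.  28.  59.] 0.82
spoon [192.4 209.1] 0.83 [379. 405.   0.]
  box spoon [170. 194.  46.  26.] 0.6
pen [385.2 379.7] 0.71 [ 369. -378.    0.]
pen [376.8 263.4] 0.18 [ 600. -117.    0.]
  box pen [369. 348.  33.  60.] 0.58
```

```bash
python3 - <<'E'
import cv2
a=cv2.imread('pics/top0.png')[140:340,140:540]; cv2.imwrite('pics/t1.png',cv2.resize(a,(800,400),interpolation=2))
a=cv2.imread('pics/side0.png')[130:410,160:520]; cv2.imwrite('pics/s1.png',cv2.resize(a,(771,600),interpolation=2))
E
```

```text
(no output)
```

View pics/t1.png

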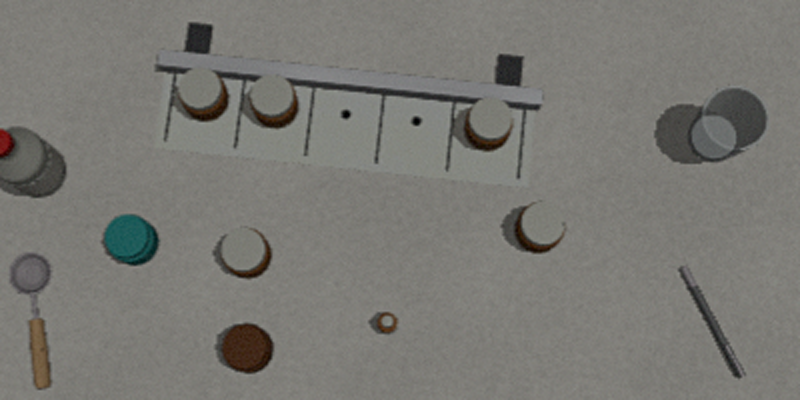

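View pics/s1.png

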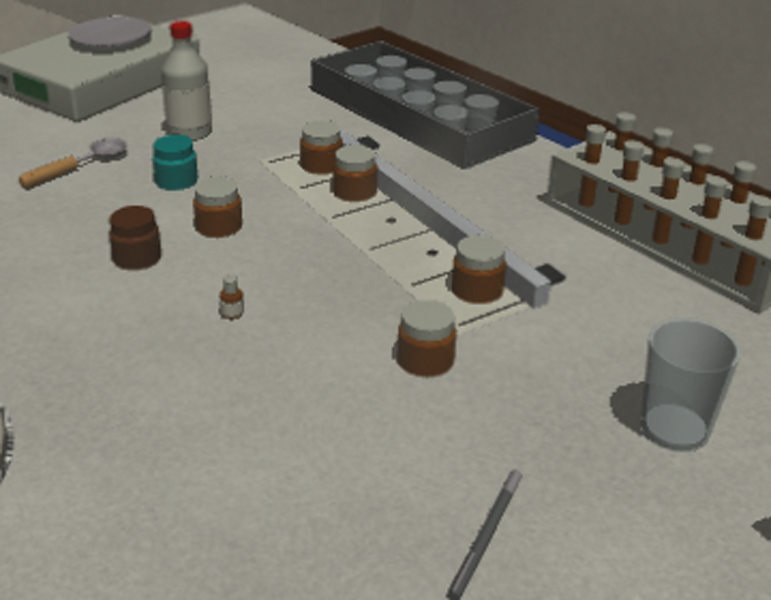

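The pictures show the dots at top pixels (313,197) and (348,200.5). The stray lids are at about (262,265) and (410,252). The brown and turquoise look-alikes are at (263,314) and (205,260), the vial at (333,301). Next I measure these positions precisely from both views.

```bash
cat > m.py <<'E'
from h import *
def blob(im,c,w,cond):
    x,y=int(c[0]),int(c[1]); s=im[y-w:y+w+1,x-w:x+w+1].astype(float)
    m=cond(s); n,l,st,ce=cv2.connectedComponentsWithStats(m.astype(np.uint8))
    if n<2: return None
    k=1+np.argmin(np.hypot(*(ce[1:]-w).T)-0.02*st[1:,4]); return ce[k]+[x-w,y-w],st[k]
def dot(im,c,w=4):
    x,y=int(round(c[0])),int(round(c[1])); g=im[y-w:y+w+1,x-w:x+w+1].mean(2)
    d=np.clip(np.median(g)-g-15,0,None); yy,xx=np.mgrid[y-w:y+w+1,x-w:x+w+1]; return np.array([(d*xx).sum(),(d*yy).sum()])/d.sum()
def lidfit(n,cal,im,P0):
    # fit jar xy by projecting amber body/white lid silhouette
    from scipy.optimize import minimize
    hsv=cv2.cvtColor(im,cv2.COLOR_RGB2HSV); 
    amber=((im[:,:,0].astype(int)-im[:,:,2])>25).astype(np.uint8)
    return amber
E
python3 - <<'E'
from m import *
def tri(a,b):
    (o1,d1),(o2,d2)=a,b; A=np.array([d1,-d2]).T; s=np.linalg.lstsq(A,o2-o1,rcond=None)[0]
    p,q=o1+s[0]*d1,o2+s[1]*d2; return (p+q)/2,np.linalg.norm(p-q)
ims={n:cv2.imread(f'pics/{n}0.png')[:,:,::-1] for n in('top','side')}
cals={n:imaging.calibration(n) for n in ims}
top,sd=cals['top'],cals['side']
D=[]
for c in((313,197),(348,200.5)):
    p=dot(ims['top'],c); w=onz(top,p); g=pix(sd,w)[0]; q=dot(ims['side'],g)
    D.append(w); print('dot',p,w.round(1),'side guess',g,q,onz(sd,q).round(1),tri(ray(top,p),ray(sd,q)))
# lid: white disc centres via silhouettes: fit cylinder model by mask IoU in both views
def hull(cal,xy):
    t=np.linspace(0,2*np.pi,60); P=[]
    for rr,z in((28,0),(28,36),(25,54)): P+= [np.c_[xy[0]+rr*np.cos(t),xy[1]+rr*np.sin(t),0*t+z]]
    return cv2.convexHull(pix(cal,np.vstack(P)).astype(np.float32))
from scipy.optimize import minimize
def fit(xy0):
    out=[]
    for n in ims:
        im=ims[n]; c=pix(cals[n],[*xy0,27])[0].astype(int); w=28
        sub=im[c[1]-w:c[1]+w,c[0]-w:c[0]+w].astype(float); S=4
        big=cv2.resize(sub,None,fx=S,fy=S,interpolation=cv2.INTER_LINEAR)
        # amber body only edge+lid: use difference from background
        amb=(big[:,:,0]-big[:,:,2]>25)
        lab=(big.min(2)>np.median(big)+12)
        m=(amb|lab).astype(np.uint8)
        k,l,st,ce=cv2.connectedComponentsWithStats(m); i=1+np.argmax(st[1:,4]); m=(l==i).astype(np.uint8)
        def cost(xy):
            h=(hull(cals[n],xy)-c+w+0.5)*S-0.5; a=np.zeros_like(m); cv2.fillPoly(a,[np.round(h*16).astype(np.int32)],1,shift=4)
            return 1-(a&m).sum()/(a|m).sum()
        s=minimize(cost,xy0,method='Nelder-Mead',options=dict(initial_simplex=[xy0,np.add(xy0,[12,0]),np.add(xy0,[0,12])]))
        out.append((n,s.x.round(1),round(s.fun,3)))
    return out
for x in((460,152),(485,-182),): print('stray',fit(x))
for p in((263,314,345,145),): print('brown',fit(p[2:]))
for n in cals:
    print(n,[ (t,onz(cals[n],p).round()) for t,p in []])
# row guesses
u=D[1]-D[0]; u/=np.linalg.norm(u)
print('dir',u,np.linalg.norm(D[1]-D[0]))
for k in(-2,-1,2): print('row',(D[0]+u*85*k).round(1),fit((D[0]+u*85*k)[:2]))
E
```

```text
dot [312.52840159 196.74240423] [628.4  40.    0. ] side guess [342.49860179 232.61635061] [342.20854022 232.42502483] [628.5  41.2   0. ] (array([627.94569885,  40.15699721,   0.74796151]), np.float64(0.629970321481934))
dot [347.77523524 200.14520958] [618.  -44.6   0. ] side guess [361.68222133 247.71917244] [361.40916584 247.51467194] [618.1 -43.5   0. ] (array([617.56991876, -44.39947533,   0.73288611]), np.float64(0.5439826281422016))
stray [('top', array([449.7, 151.4]), np.float64(0.882)), ('side', array([458.2, 156.7]), np.float64(0.453))]
stray [('top', array([ 473.7, -177.9]), np.float64(0.89)), ('side', array([ 483.2, -183.1]), np.float64(0.529))]
brown [('top', array([349. , 155.2]), np.float64(0.179)), ('side', array([350.5, 162.1]), np.float64(0.436))]
top []
side []
dir [-0.12233372 -0.99248902  0.        ] 85.22833858188453
row [649.2 208.7   0. ] [('top', array([641.7, 203.5]), np.float64(0.823)), ('side', array([619.4, 148. ]), np.float64(0.612))]
row [638.8 124.4   0. ] [('top', array([630. , 119.8]), np.float64(0.846)), ('side', array([637.9, 126.5]), np.float64(0.599))]
row [ 607.6 -128.7    0. ] [('top', array([ 602.9, -128. ]), np.float64(0.879)), ('side', array([ 606. , -129.3]), np.float64(0.499))]
```

```bash
cat > fit.py <<'E'
from m import *
from scipy.optimize import minimize
S=4
def hull(cal,xy,s=1.,parts=((28,0),(28,36),(25,40),(25,54))):
    t=np.linspace(0,2*np.pi,60)
    return cv2.convexHull(pix(cal,np.vstack([np.c_[xy[0]+s*rr*np.cos(t),xy[1]+s*rr*np.sin(t),0*t+z] for rr,z in parts])).astype(np.float32))
def fit(im,cal,xy0,dbg=None):
    c=pix(cal,[*xy0,27])[0].astype(int); w=30
    big=cv2.resize(np.ascontiguousarray(im[c[1]-w:c[1]+w,c[0]-w:c[0]+w]),None,fx=S,fy=S,interpolation=cv2.INTER_CUBIC)
    def mask(xy,s=1.):
        h=(hull(cal,xy,s)-c+w+0.5)*S-0.5; a=np.zeros(big.shape[:2],np.uint8); cv2.fillPoly(a,[np.round(h*16).astype(np.int32)],1,shift=4); return a
    g=np.where(mask(xy0,1.5),cv2.GC_PR_BGD,cv2.GC_BGD).astype(np.uint8); g[mask(xy0,1.05)>0]=cv2.GC_PR_FGD; g[mask(xy0,.6)>0]=cv2.GC_FGD
    cv2.grabCut(big,g,None,np.zeros((1,65)),np.zeros((1,65)),6,cv2.GC_INIT_WITH_MASK); m=((g==1)|(g==3)).astype(np.uint8)
    cost=lambda xy:1-(mask(xy)&m).sum()/(mask(xy)|m).sum()
    s=minimize(cost,xy0,method='Nelder-Mead',options=dict(initial_simplex=[xy0,np.add(xy0,[12,0]),np.add(xy0,[0,12])]))
    return s.x.round(1),round(s.fun,3)
E
python3 - <<'E'
from fit import *
pts=dict(SA=(485,-182),SB=(460,154),r1=(649.2,208.7),r2=(638.8,124.4),r3=(607.6,-128.7),brown=(350,158),turq=(468,285))
for n in('top','side'):
    im=cv2.imread(f'pics/{n}0.png')[:,:,::-1]; cal=imaging.calibration(n)
    for k,p in pts.items(): print(n,k,p,*fit(im,cal,p))
E
```

```text
top SA (485, -182) [ 480.8 -175.8] 0.185
top SB (460, 154) [459.4 157.6] 0.122
top r1 (649.2, 208.7) [650.3 210.8] 0.136
top r2 (638.8, 124.4) [638.9 126.3] 0.16
top r3 (607.6, -128.7) [ 605.8 -127.2] 0.179
top brown (350, 158) [349.4 156.7] 0.112
top turq (468, 285) [477.5 291.4] 0.05
side SA (485, -182) [ 481.6 -183.8] 0.075
side SB (460, 154) [458.1 157. ] 0.042
side r1 (649.2, 208.7) [649.6 210.7] 0.085
side r2 (638.8, 124.4) [639.4 125.1] 0.08
side r3 (607.6, -128.7) [ 605.7 -128.6] 0.087
side brown (350, 158) [348.2 155.9] 0.027
side turq (468, 285) [476.3 291.2] 0.034
```

step_arm:
  moves:
    - [[0, 0, 0], [-0.74, -0.705, 0.25], -0.15]
    - [[0, 0, 0], [-0.74, -0.705, 0.25], -0.15]
    - [[0, 0, 0], [-0.74, -0.705, 0.25], -0.15]
    - [[0, 0, 0], [-0.74, -0.705, 0.25], -0.15]
    - [[0, 0, 0], [-0.74, -0.705, 0.25], -0.15]
    - [[0, 0, 0], [-0.74, -0.705, 0.25], -0.15]
  squeeze: 20

```text
clock: 2.3
eef_pos: [346.0, 368.4, 181.2]
tcp_rot: [-3.141, -0.0, 2.684]
contact_force: [0.5, -0.6, -0.3]
opening: 0.425
grasp_force: 0.0
```

step_arm:
  moves:
    - [[0, 0, 0], [-0.745, -0.708, 0.25], -0.15]
    - [[0, 0, 0], [-0.745, -0.708, 0.25], -0.15]
    - [[0, 0, 0], [-0.745, -0.708, 0.25], -0.15]
    - [[0, 0, 0], [-0.745, -0.708, 0.25], -0.15]
    - [[0, 0, 0], [-0.745, -0.708, 0.25], -0.15]
    - [[0, 0, 0], [-0.745, -0.708, 0.25], -0.15]

```text
clock: 2.9
eef_pos: [418.3, 177.1, 131.4]
tcp_rot: [3.141, 0.0, 2.684]
contact_force: [1.0, -0.1, -0.5]
opening: 0.422
grasp_force: 0.0
```

step_arm:
  moves:
    - [[0, 0, 0], [0, 0, 0.2], -0.15]
    - [[0, 0, 0], [0, 0, 0.4], -0.15]
    - [[0, 0, 0], [0, 0, 0.5], -0.15]
    - [[0, 0, 0], [0, 0, 0.59], -0.15]
    - [[0, 0, 0], [0, 0, 0.59], -0.15]
    - [[0, 0, 0], [0, 0, 0.59], -0.15]

```text
clock: 3.5
eef_pos: [417.5, 178.8, 13.7]
tcp_rot: [3.141, 0.0, 2.688]
contact_force: [0.2, -0.3, -0.3]
opening: 0.421
grasp_force: 0.0
```

```bash
python3 - <<'E'
from h import *
a=save('wrist','w1.png'); b=save('side','sd1.png')[180:320,190:390]
cv2.imwrite('pics/c1.png',np.hstack([cv2.resize(a,(400,300)),cv2.resize(b,(400,300))])[:,:,::-1])
E
```

```text
(no output)
```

View pics/c1.png

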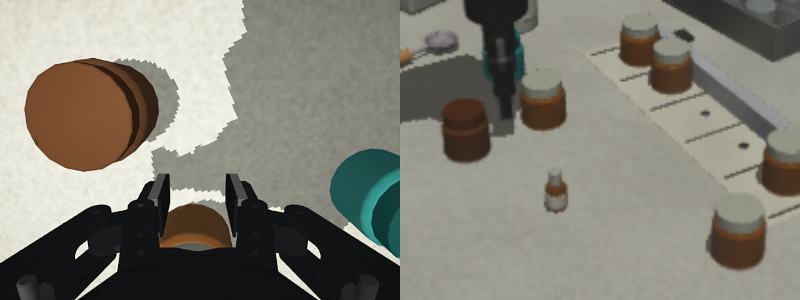

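step_arm:
  moves:
    - [[0, 0, 0], [-0.04, -0.004, 0], -0.15]
    - [[0, 0, 0], [-0.07, -0.008, 0], -0.15]
    - [[0, 0, 0], [-0.1, -0.02, 0], -0.15]
    - [[0, 0, 0], [-0.145, -0.035, 0], -0.15]
    - [[0, 0, 0], [-0.19, -0.05, 0], -0.15]
    - [[0, 0, 0], [-0.24, -0.066, 0], -0.15]
    - [[0, 0, 0], [-0.29, -0.083, 0], -0.15]
    - [[0, 0, 0], [-0.34, -0.1, 0], -0.15]

```text
clock: 4.4
eef_pos: [470.1, 128.5, 13.3]
tcp_rot: [-3.142, -0.0, 2.686]
contact_force: [-3.3, 3.2, 4.7]
opening: 0.423
grasp_force: 2.5
```

```bash
cat > chk.py <<'E'
import sys
from fit import *
s=telemetry.sense(); e=s['eef_pos']; print(e.round(1),s['tcp_rot'].round(3),s['contact_force'].round(1),s['clock'])
o=np.array([628.2,40.4]); xb=np.array([.9925,-.1225]); yb=np.array([.1225,.9925])
for n in sys.argv[1].split(','):
    im=save(n,f"{n}_{s['clock']:.1f}.png"); cal=imaging.calibration(n)
    for a in sys.argv[2:]:
        p=np.array(eval(a),float); p,c=fit(im,cal,p); print(n,p,c,'rowframe(A)',round((p-o)@xb,1),round((p-o)@yb,1))
E
python3 chk.py side '(505,105)'
```

```text
[470.1 128.5  13.3] [-3.142 -0.     2.686] [-3.3  3.2  4.7] 4.4
side [502.9 116.3] 0.155 rowframe(A) -133.7 60.0
```

step_arm:
  moves:
    - [[0, 0, 0], [-0.05, -0.016, 0], -0.15]
    - [[0, 0, 0], [-0.11, -0.035, 0], -0.15]
    - [[0, 0, 0], [-0.17, -0.055, 0], -0.15]
    - [[0, 0, 0], [-0.23, -0.075, 0], -0.15]
    - [[0, 0, 0], [-0.29, -0.095, 0], -0.15]
    - [[0, 0, 0], [-0.35, -0.115, 0], -0.15]
    - [[0, 0, 0], [-0.4, -0.132, 0], -0.15]
    - [[0, 0, 0], [-0.45, -0.148, 0], -0.15]

```text
clock: 5.25
eef_pos: [537.9, 62.4, 13.2]
tcp_rot: [-3.141, -0.0, 2.687]
contact_force: [0.1, 0.5, 0.2]
opening: 0.427
grasp_force: 0.9
```

```bash
python3 chk.py side,top '(568,48)'
```

```text
[537.9  62.4  13.2] [-3.141 -0.     2.687] [0.1 0.5 0.2] 5.25
side [566.2  50.7] 0.207 rowframe(A) -62.8 2.6
top [575.6  47.5] 0.399 rowframe(A) -53.1 0.6
```

step_arm:
  moves:
    - [[0, 0, 0], [-0.03, 0.01, 0], -0.15]
    - [[0, 0, 0], [-0.065, 0.02, 0], -0.15]
    - [[0, 0, 0], [-0.1, 0.032, 0], -0.15]
    - [[0, 0, 0], [-0.135, 0.043, 0], -0.15]
    - [[0, 0, 0], [-0.17, 0.055, 0], -0.15]
    - [[0, 0, 0], [-0.2, 0.065, 0], -0.15]
    - [[0, 0, 0], [-0.225, 0.073, 0], -0.15]
    - [[0, 0, 0], [-0.25, 0.08, 0], -0.15]

```text
clock: 6.15
eef_pos: [589.7, 55.5, 13.2]
tcp_rot: [-3.142, -0.0, 2.687]
contact_force: [-1.0, -0.0, -0.6]
opening: 0.424
grasp_force: 0.5
```

```bash
python3 chk.py side,top '(621,41)' '(638.8,125)'
python3 - <<'E'
import cv2,glob
a=cv2.imread(sorted(glob.glob('pics/side_6*'))[-1])[190:310,260:420]; b=cv2.imread(sorted(glob.glob('pics/top_6*'))[-1])[150:270,220:380]
import numpy as np; cv2.imwrite('pics/c2.png',cv2.resize(np.hstack([a,b]),(800,300),interpolation=2))
E
```

```text
[589.7  55.5  13.2] [-3.142 -0.     2.687] [-1.  -0.  -0.6] 6.15
side [616.8  43.6] 0.113 rowframe(A) -11.7 1.8
side [639.8 122.3] 0.137 rowframe(A) 1.5 82.7
top [631.   37.3] 0.309 rowframe(A) 3.2 -2.7
top [635.6 128.4] 0.435 rowframe(A) -3.4 88.2
```

View pics/c2.png

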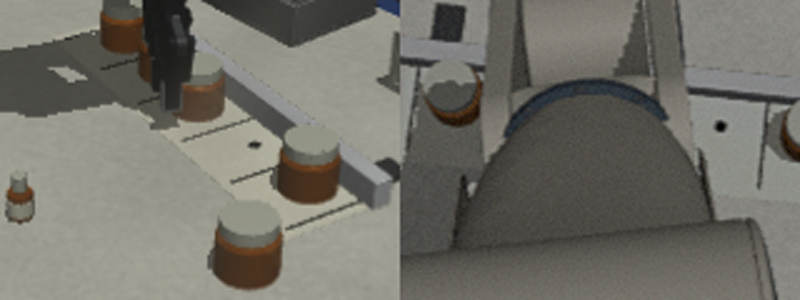

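The jar is upright between its lines, about 10 mm short of the bar. The row jars look unmoved. I'll creep it in slowly.

step_arm:
  moves:
    - [[0, 0, 0], [-0.005, 0.002, 0], -0.15]
    - [[0, 0, 0], [-0.01, 0.004, 0], -0.15]
    - [[0, 0, 0], [-0.015, 0.005, 0], -0.15]
    - [[0, 0, 0], [-0.02, 0.007, 0], -0.15]
    - [[0, 0, 0], [-0.025, 0.008, 0], -0.15]
    - [[0, 0, 0], [-0.03, 0.01, 0], -0.15]
    - [[0, 0, 0], [-0.034, 0.0115, 0], -0.15]
    - [[0, 0, 0], [-0.038, 0.013, 0], -0.15]

```text
clock: 7.05
eef_pos: [597.3, 54.6, 13.3]
tcp_rot: [-3.142, -0.0, 2.687]
contact_force: [-1.4, 0.6, -0.4]
opening: 0.427
grasp_force: 0.5
```

step_arm:
  moves:
    - [[0, 0, 0], [-0.003, 0.001, 0], -0.15]
    - [[0, 0, 0], [-0.005, 0.002, 0], -0.15]
    - [[0, 0, 0], [-0.007, 0.0025, 0], -0.15]
    - [[0, 0, 0], [-0.009, 0.003, 0], -0.15]

```text
clock: 7.45
eef_pos: [599.2, 54.3, 13.3]
tcp_rot: [3.142, -0.0, 2.687]
contact_force: [-1.2, 0.1, -0.3]
opening: 0.428
grasp_force: 0.5
```

```bash
python3 chk.py side '(627,41)'
```

```text
[599.2  54.3  13.3] [ 3.142 -0.     2.687] [-1.2  0.1 -0.3] 7.45
side [627.9  43.5] 0.108 rowframe(A) -0.7 3.0
```

step_arm:
  moves:
    - [[0, 0, 0], [-0.002, 0.001, 0], -0.15]
    - [[0, 0, 0], [-0.004, 0.0015, 0], -0.15]
    - [[0, 0, 0], [-0.006, 0.002, 0], -0.15]
    - [[0, 0, 0], [-0.008, 0.0025, 0], -0.15]

```text
clock: 7.9
eef_pos: [600.2, 54.2, 13.2]
tcp_rot: [-3.141, -0.001, 2.687]
contact_force: [-3.2, 1.4, 2.4]
opening: 0.427
grasp_force: 2.0
```

Contact with the bar. I'll back straight out and rise.

step_arm:
  moves:
    - [[0, 0, 0], [0.03, 0, 0], -0.15]
    - [[0, 0, 0], [0.08, 0, 0], -0.15]
    - [[0, 0, 0], [0.2, 0, 0], -0.15]
    - [[0, 0, 0], [0.3, 0, 0], -0.15]
    - [[0, 0, 0], [0.3, 0, -0.2], -0.15]
    - [[0, 0, 0], [0.3, 0, -0.45], -0.15]
    - [[0, 0, 0], [0.3, 0, -0.6], -0.15]
    - [[0, 0, 0], [0.3, 0, -0.6], -0.15]

```text
clock: 8.7
eef_pos: [549.5, 81.2, 137.9]
tcp_rot: [3.137, 0.007, 2.687]
contact_force: [0.2, 0.1, -0.3]
opening: 0.425
grasp_force: 0.0
```

```bash
python3 chk.py side '(627,41)' '(481,-182)' '(638.8,125)' '(606,-128.5)'
```

```text
[549.5  81.2 137.9] [3.137 0.007 2.687] [ 0.2  0.1 -0.3] 8.7
side [629.1  44. ] 0.085 rowframe(A) 0.5 3.7
side [ 480.9 -184.3] 0.063 rowframe(A) -118.7 -241.1
side [638.6 126.4] 0.129 rowframe(A) -0.2 86.6
side [ 605.6 -129. ] 0.074 rowframe(A) -1.7 -170.9
```

step_arm:
  moves:
    - [[0, 0, 0.19], [-0.02, -0.13, 0], -0.15]
    - [[0, 0, 0.38], [-0.05, -0.3, 0], -0.15]
    - [[0, 0, 0.57], [-0.08, -0.46, 0], -0.15]
    - [[0, 0, 0.76], [-0.1, -0.62, 0], -0.15]
    - [[0, 0, 0.95], [-0.127, -0.784, 0], -0.15]
    - [[0, 0, 1], [-0.127, -0.784, 0], -0.15]
    - [[0, 0, 1], [-0.127, -0.784, 0], -0.15]

```text
clock: 9.45
eef_pos: [499.5, -72.1, 131.9]
tcp_rot: [-3.14, -0.001, 1.899]
contact_force: [-0.0, 0.4, 0.0]
opening: 0.425
grasp_force: 0.0
```

```bash
cat > to.py <<'E'
# shift in tool units from the present pose to world x y z
import sys
from h import *
from scipy.spatial.transform import Rotation as R
s=telemetry.sense(); t=np.array(eval(sys.argv[1]),float)
Rm=R.from_euler('xyz',[np.pi,0,s['tcp_rot'][2]]).as_matrix()
print(s['eef_pos'].round(1),np.degrees(s['tcp_rot'][2]).round(1),'shift',(Rm.T@(t-s['eef_pos'])/200).round(4))
E
python3 to.py '(460.9,-223.8,138)'
python3 -c "
from h import *
c=imaging.calibration('wrist');print(np.round(c['cam_to_world'],2).tolist())"
```

```text
[499.5 -72.1 131.9] 108.8 shift [-0.6557 -0.4274 -0.0304]
[[0.95, -0.31, -0.08, 478.08], [0.32, 0.91, 0.25, -9.98], [0.0, -0.26, 0.97, 273.94], [0.0, 0.0, 0.0, 1.0]]
```

step_arm:
  moves:
    - [[0, 0, 0.19], [-0.13, -0.085, 0], -0.15]
    - [[0, 0, 0.38], [-0.26, -0.17, 0], -0.15]
    - [[0, 0, 0.57], [-0.39, -0.255, 0], -0.15]
    - [[0, 0, 0.76], [-0.52, -0.34, 0], -0.15]
    - [[0, 0, 0.95], [-0.656, -0.427, 0], -0.15]
    - [[0, 0, 1], [-0.656, -0.427, 0], -0.15]
    - [[0, 0, 1], [-0.656, -0.427, 0], -0.15]

```text
clock: 10.15
eef_pos: [462.2, -223.3, 132.4]
tcp_rot: [-3.14, -0.0, 1.116]
contact_force: [-0.4, 0.3, -1.6]
opening: 0.424
grasp_force: 0.0
```

```bash
python3 to.py '(460.9,-223.8,13)'; python3 chk.py wrist '(481,-183)'
```

```text
[ 462.2 -223.3  132.4] 64.0 shift [-0.0053 -0.0047  0.5968]
[ 462.2 -223.3  132.4] [-3.14  -0.     1.116] [-0.4  0.3 -1.6] 10.15Traceback (most recent call last):
  File "chk.py", line 8, in <module>
    p=np.array(eval(a),float); p,c=fit(im,cal,p); print(n,p,c,'rowframe(A)',round((p-o)@xb,1),round((p-o)@yb,1))
                                   ~~~^^^^^^^^^^
  File "fit.py", line 13, in fit
    cv2.grabCut(big,g,None,np.zeros((1,65)),np.zeros((1,65)),6,cv2.GC_INIT_WITH_MASK); m=((g==1)|(g==3)).astype(np.uint8)
    ~~~~~~~~~~~^^^^^^^^^^^^^^^^^^^^^^^^^^^^^^^^^^^^^^^^^^^^^^^^^^^^^^^^^^^^^^^^^^^^^^
cv2.error: OpenCV(4.12.0) /io/opencv/modules/imgproc/src/grabcut.cpp:386: error: (-215:Assertion failed) !bgdSamples.empty() && !fgdSamples.empty() in function 'initGMMs'
```

step_arm:
  moves:
    - [[0, 0, 0], [-0.005, -0.005, 0.2], -0.15]
    - [[0, 0, 0], [-0.005, -0.005, 0.4], -0.15]
    - [[0, 0, 0], [-0.005, -0.005, 0.5], -0.15]
    - [[0, 0, 0], [-0.005, -0.005, 0.595], -0.15]
    - [[0, 0, 0], [-0.005, -0.005, 0.595], -0.15]

```text
clock: 10.7
eef_pos: [459.8, -221.9, 11.9]
tcp_rot: [-3.137, -0.0, 1.12]
contact_force: [-0.2, 0.8, 0.9]
opening: 0.422
grasp_force: 0.0
```

```bash
python3 - <<'E'
from h import *
a=save('wrist','w2.png'); b=save('side','sd2.png')[200:340,290:490]
cv2.imwrite('pics/c3.png',np.hstack([cv2.resize(a,(400,300)),cv2.resize(b,(400,300))])[:,:,::-1])
E
python3 to.py '(548.5-14.4,-35.5-29.6,13)'
```

```text
[ 461.4 -223.    14.2] 64.1 shift [ 0.8691 -0.0179  0.0059]
```

View pics/c3.png

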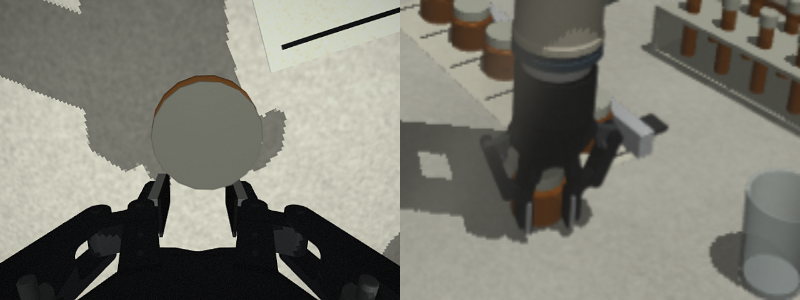

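Both fingertips stand behind the jar. Its lid centre is at wrist column 207 and the fingers' middle at 197, so it sits about 4 mm to tool +y. I'll centre on it and push.

step_arm:
  moves:
    - [[0, 0, 0], [0.02, 0.015, 0], -0.15]
    - [[0, 0, 0], [0.045, 0.02, 0], -0.15]
    - [[0, 0, 0], [0.075, 0.02, 0], -0.15]
    - [[0, 0, 0], [0.12, 0.018, 0], -0.15]
    - [[0, 0, 0], [0.17, 0.016, 0], -0.15]
    - [[0, 0, 0], [0.225, 0.014, 0], -0.15]
    - [[0, 0, 0], [0.28, 0.012, 0], -0.15]
    - [[0, 0, 0], [0.335, 0.009, 0], -0.15]

```text
clock: 11.6
eef_pos: [492.9, -163.6, 14.5]
tcp_rot: [3.141, 0.0, 1.116]
contact_force: [-1.6, -4.8, 4.7]
opening: 0.428
grasp_force: 2.9
```

step_arm:
  moves:
    - [[0, 0, 0], [0.05, -0.002, 0], -0.15]
    - [[0, 0, 0], [0.11, -0.004, 0], -0.15]
    - [[0, 0, 0], [0.17, -0.007, 0], -0.15]
    - [[0, 0, 0], [0.23, -0.01, 0], -0.15]
    - [[0, 0, 0], [0.29, -0.013, 0], -0.15]
    - [[0, 0, 0], [0.35, -0.016, 0], -0.15]
    - [[0, 0, 0], [0.4, -0.018, 0], -0.15]
    - [[0, 0, 0], [0.44, -0.02, 0], -0.15]

```text
clock: 12.4
eef_pos: [527.7, -82.6, 14.2]
tcp_rot: [-3.141, 0.0, 1.116]
contact_force: [-1.7, -3.9, 4.2]
opening: 0.423
grasp_force: 3.1
```

```bash
python3 to.py '(548.5-14.4,-35.5-29.6,13)';python3 chk.py side '(538,-50)'
```

```text
[527.7 -82.6  14.2] 64.0 shift [ 0.0927 -0.0096  0.0062]
[527.7 -82.6  14.2] [-3.141  0.     1.116] [-1.7 -3.9  4.2] 12.4
side [539.8 -54. ] 0.135 rowframe(A) -76.2 -104.5
```

step_arm:
  moves:
    - [[0, 0, 0], [0.03, -0.003, 0], -0.15]
    - [[0, 0, 0], [0.06, -0.006, 0], -0.15]
    - [[0, 0, 0], [0.08, -0.008, 0], -0.15]
    - [[0, 0, 0], [0.094, -0.01, 0], -0.15]
    - [[0, 0, 0], [0.094, -0.01, 0], -0.15]
    - [[0, 0, 0], [0.05, -0.01, 0], -0.15]
    - [[0, 0, 0], [-0.1, -0.01, 0], -0.15]
    - [[0, 0, 0], [-0.15, -0.01, 0], -0.15]

```text
clock: 13.25
eef_pos: [511.0, -111.3, 14.1]
tcp_rot: [-3.141, 0.0, 1.115]
contact_force: [0.2, -0.2, -0.3]
opening: 0.425
grasp_force: 0.0
```

```bash
python3 chk.py side,top '(548,-36)'; python3 to.py '(548.5-55,-35.5+3,60)'
```

```text
[ 511.  -111.3   14.1] [-3.141  0.     1.115] [ 0.2 -0.2 -0.3] 13.25
side [546.5 -35.6] 0.172 rowframe(A) -71.8 -85.4
top [547.  -34.6] 0.122 rowframe(A) -71.4 -84.4
[ 511.6 -111.    14.2] 63.8 shift [ 0.3121 -0.2545 -0.2289]
```

step_arm:
  moves:
    - [[0, 0, 0], [-0.15, -0.01, -0.22], -0.15]
    - [[0, 0, 0.15], [-0.15, -0.05, -0.45], -0.15]
    - [[0, 0, 0.34], [0, -0.15, -0.45], -0.15]
    - [[0, 0, 0.53], [0.15, -0.234, -0.45], -0.15]
    - [[0, 0, 0.72], [0.34, -0.234, -0.45], -0.15]
    - [[0, 0, 0.9], [0.34, -0.234, -0.45], -0.15]
    - [[0, 0, 1], [0.34, -0.234, -0.45], -0.15]
    - [[0, 0, 1], [0.34, -0.234, -0.45], -0.15]

```text
clock: 14.15
eef_pos: [500.6, -27.3, 104.4]
tcp_rot: [-3.142, -0.0, 0.33]
contact_force: [0.2, -0.7, 0.3]
opening: 0.425
grasp_force: 0.0
```

```bash
python3 to.py '(499,-29.3,104)'
```

```text
[500.6 -27.3 104.4] 18.9 shift [-0.0109  0.007   0.0018]
```

Now rotate 26° more (0.575), then descend.

step_arm:
  moves:
    - [[0, 0, 0.19], [-0.011, 0.007, 0], -0.15]
    - [[0, 0, 0.38], [-0.011, 0.007, 0], -0.15]
    - [[0, 0, 0.575], [-0.011, 0.007, 0], -0.15]
    - [[0, 0, 0.575], [-0.011, 0.007, 0], -0.15]
    - [[0, 0, 0.575], [-0.011, 0.007, 0.2], -0.15]
    - [[0, 0, 0.575], [-0.011, 0.007, 0.35], -0.15]
    - [[0, 0, 0.575], [-0.011, 0.007, 0.455], -0.15]
    - [[0, 0, 0.575], [-0.011, 0.007, 0.455], -0.15]

```text
clock: 14.95
eef_pos: [496.7, -30.0, 11.0]
tcp_rot: [3.141, 0.005, -0.116]
contact_force: [0.1, 0.2, 0.4]
opening: 0.42
grasp_force: 0.0
```

```bash
python3 to.py '(617.9-33*.9925,-44.2+33*.1225,13)'; python3 - <<'E'
from h import *
a=save('wrist','w3.png'); b=save('side','sd3.png')[190:310,260:420]
cv2.imwrite('pics/c4.png',np.hstack([cv2.resize(a,(400,300)),cv2.resize(b,(400,300))])[:,:,::-1])
E
```

```text
[496.7 -30.   11. ] -6.6 shift [ 0.4451 -0.0006 -0.0099]
```

View pics/c4.png

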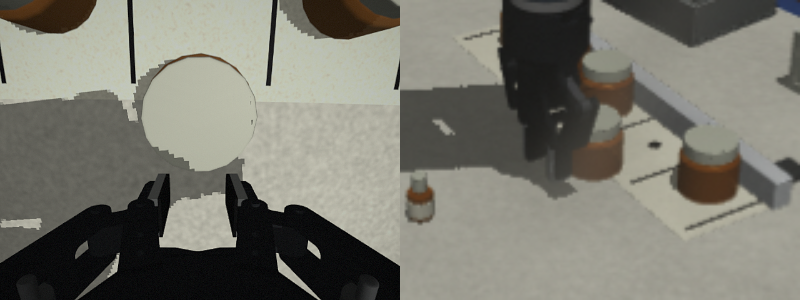

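The jar is centred between the fingers (lid column 200) and between the lines (columns 132 and 270). I'll push it straight in.

step_arm:
  moves:
    - [[0, 0, 0], [0.04, 0, 0], -0.15]
    - [[0, 0, 0], [0.07, 0, 0], -0.15]
    - [[0, 0, 0], [0.1, 0, 0], -0.15]
    - [[0, 0, 0], [0.14, 0, 0], -0.15]
    - [[0, 0, 0], [0.19, 0, 0], -0.15]
    - [[0, 0, 0], [0.24, 0, 0], -0.15]
    - [[0, 0, 0], [0.29, 0, 0], -0.15]
    - [[0, 0, 0], [0.34, 0, 0], -0.15]

```text
clock: 15.85
eef_pos: [567.0, -38.4, 13.2]
tcp_rot: [-3.142, 0.0, -0.121]
contact_force: [-3.2, 0.3, 2.8]
opening: 0.424
grasp_force: 2.2
```

```bash
python3 to.py '(617.9-33*.9925,-44.2+33*.1225,13)'; python3 chk.py side '(595,-42)'
```

```text
[567.  -38.4  13.2] -6.9 shift [ 0.091  -0.0024  0.0012]
[567.  -38.4  13.2] [-3.142  0.    -0.121] [-3.2  0.3  2.8] 15.85
side [601.7 -42.3] 0.222 rowframe(A) -16.2 -85.3
```

step_arm:
  moves:
    - [[0, 0, 0], [0.02, 0, 0], -0.15]
    - [[0, 0, 0], [0.04, 0, 0], -0.15]
    - [[0, 0, 0], [0.055, 0, 0], -0.15]
    - [[0, 0, 0], [0.065, 0, 0], -0.15]
    - [[0, 0, 0], [0.073, 0, 0], -0.15]
    - [[0, 0, 0], [0.08, 0, 0], -0.15]
    - [[0, 0, 0], [0.085, 0, 0], -0.15]

```text
clock: 16.6
eef_pos: [583.2, -40.4, 13.3]
tcp_rot: [-3.142, -0.0, -0.121]
contact_force: [-0.9, 1.3, -0.4]
opening: 0.425
grasp_force: 0.8
```

step_arm:
  moves:
    - [[0, 0, 0], [0.003, 0, 0], -0.15]
    - [[0, 0, 0], [0.005, 0, 0], -0.15]
    - [[0, 0, 0], [0.007, 0, 0], -0.15]
    - [[0, 0, 0], [0.009, 0, 0], -0.15]

```text
clock: 17.0
eef_pos: [584.8, -40.6, 13.3]
tcp_rot: [3.142, 0.0, -0.121]
contact_force: [-0.6, 0.3, -0.8]
opening: 0.425
grasp_force: 0.8
```

```bash
python3 chk.py side '(616,-44)'
```

```text
[584.8 -40.6  13.3] [ 3.142  0.    -0.121] [-0.6  0.3 -0.8] 17.0
side [621.3 -51.2] 0.226 rowframe(A) 4.4 -91.8
```

step_arm:
  moves:
    - [[0, 0, 0], [0.003, 0, 0], -0.15]
    - [[0, 0, 0], [0.005, 0, 0], -0.15]
    - [[0, 0, 0], [0.007, 0, 0], -0.15]
    - [[0, 0, 0], [0.009, 0, 0], -0.15]

```text
clock: 17.45
eef_pos: [585.7, -40.7, 13.1]
tcp_rot: [3.142, 0.002, -0.121]
contact_force: [-6.2, 0.8, 3.4]
opening: 0.424
grasp_force: 3.0
```

Contact with the bar again (6 N, stalled). I'll back out, rise and check.

step_arm:
  moves:
    - [[0, 0, 0], [-0.03, 0, 0], -0.15]
    - [[0, 0, 0], [-0.1, 0, 0], -0.15]
    - [[0, 0, 0], [-0.25, 0, 0], -0.15]
    - [[0, 0, 0], [-0.4, 0, -0.2], -0.15]
    - [[0, 0, 0], [-0.6, 0, -0.45], -0.15]
    - [[0, 0, 0], [-0.8, 0, -0.7], -0.15]
    - [[0, 0, 0], [-0.9, 0, -0.8], -0.15]
    - [[0, 0, 0], [-0.9, 0, -0.8], -0.15]

```text
clock: 18.25
eef_pos: [407.0, -18.9, 176.8]
tcp_rot: [-3.141, -0.006, -0.121]
contact_force: [1.1, 0.0, -0.9]
opening: 0.425
grasp_force: 0.0
```

```bash
python3 chk.py side,top '(628,41)' '(618,-44)' '(649.2,209.5)' '(638.8,125)' '(606,-128.5)'
python3 - <<'E'
import cv2,glob,numpy as np
a=cv2.imread(glob.glob('pics/side_18*')[-1])[170:370,150:417]; b=cv2.imread(glob.glob('pics/top_18*')[-1])[140:310,210:437]
cv2.imwrite('pics/c5.png',np.hstack([cv2.resize(a,(400,300)),cv2.resize(b,(400,300))]))
E
```

```text
[407.  -18.9 176.8] [-3.141 -0.006 -0.121] [ 1.1  0.  -0.9] 18.25
side [628.4  44.9] 0.109 rowframe(A) -0.4 4.5
side [617.7 -41.6] 0.108 rowframe(A) -0.4 -82.7
side [649.6 210.6] 0.096 rowframe(A) 0.4 171.5
side [641.1 129.8] 0.128 rowframe(A) 1.9 90.3
side [ 605.1 -128.5] 0.085 rowframe(A) -2.2 -170.5
top [630.2  42.8] 0.074 rowframe(A) 1.7 2.6
top [618.6 -42. ] 0.087 rowframe(A) 0.6 -83.0
top [650.3 210.7] 0.141 rowframe(A) 1.1 171.7
top [639.5 125.7] 0.152 rowframe(A) 0.8 86.0
top [ 607.1 -129.2] 0.062 rowframe(A) -0.2 -170.9
```

View pics/c5.png

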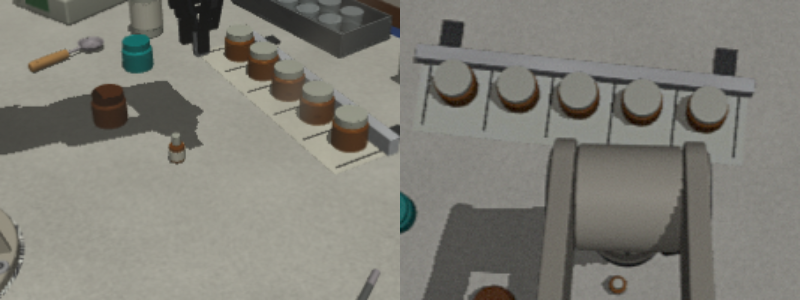

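All five jars stand in line against the bar. Both strays are within about 4 mm of their places, the vial and look-alikes are undisturbed, and the arm is clear, so I'm handing in.

```bash
python3 -c "
from rig import r
print(r.sign_off())"
```

```text
the job is handed in; nothing more can be done
None
```

I pushed both stray jars into the two empty places, against the stop bar and within about 4 mm of the middle of each place, with the other row jars unmoved within camera accuracy, and handed the job in after about 18 s of robot time; no verdict came back.

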